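Snap the lid onto the mixing pot

TASK

Pull the top drawer of the small drawer unit well open by its handle, take out the larger of the two black lids and press it down onto the neck of the white mixing pot until it snaps past the sprung balls and sits fully home and level. Finish still holding on to it: keep pressing firmly down on the seated lid and do not let go at the end. Leave the other things on the table and on top of the drawer unit where they are.

Things in the scene. Friction and masses are not known exactly. Their poses are not given: they have to be found in the camera images.
- taboret_drawer0 (a joint): opening of the top drawer of the plywood drawer unit, in m: 0 shut, 0.15 fully open. Slides level with 1 to 2 N, stays where left. Unit fixed, 220 mm deep, 300 mm wide, 164 mm high. Drawer inside: begins 50 mm behind the handle bar, 175 mm long, 258 mm wide, 50 mm deep, floor 30 mm below the bar; both lids lie near its front side by side, knob up, centres 95 to 120 mm behind the bar.
- taboret_drawer0_handle (a point): middle of the top drawer's handle, a level steel bar (about 10 mm thick, 120 mm long) along the drawer's y axis, 35 mm in front of the drawer front and about 42 mm below the unit's top, with room for a finger from above between bar and front. Axes are the drawer's: it pulls open along -x.
- lid_center (a point): larger black lid, point on its axis at half height: 66 mm wide, 46 mm tall. From below: 14 mm deep open skirt with a bead inside its lower edge (opening 55 mm), 6 mm top disc, round knob 22 mm wide, 26 mm tall, to grip. Skirt's underside 23 mm below this point, disc's upper face 3 mm below, knob's top 23 mm above. z: the lid's axis, up. 40 to 80 g.
- small_lid_center (a point): the smaller black lid, not needed: 48 mm wide, same heights and same knob, point at half its height. It lies beside the larger one in the same drawer, left or right of it.
- pot_rim: steel neck of the white pot, fixed to the table; origin: centre of the neck's top edge, 85 mm up, z up. Neck 52 mm wide, top bevelled; 4 sprung balls stand 3.5 mm proud, 7 mm below the top. The lid's skirt goes over it (1.5 mm play, any yaw): it rests on the balls with its centre point 18 mm above this origin, takes about 8 to 12 N to pass, force drops suddenly at 14 mm; fully home at 9 mm.
- small_pot_mid (a point): bystander, leave alone: a small open white cup, 52 mm wide, 55 mm high, standing beside the pot; the point is at half its height
- tape_roll_mid (a point): bystander, leave alone: a roll of paper tape lying flat, 90 mm wide, 25 mm high; the point is at half its height
- paint_brush_mid (a point): bystander, leave alone: a paint brush lying on the table; the point is at half its height
- jar_a_mid (a point): bystander, leave alone: a lidded amber jar, 56 mm wide, 70 mm high, on top of the drawer unit; the point is at half its height
- jar_b_mid (a point): bystander, leave alone: a lidded clear jar, 50 mm wide, 60 mm high, on top of the drawer unit; the point is at half its height
- spray_can_mid (a point): bystander, leave alone: a spray can, 66 mm wide, 190 mm high, standing to the right of the drawer unit; the point is at half its height
- palette_knife_mid (a point): bystander, leave alone: a palette knife lying on the table between the pot and the drawer unit; the point is at half its height

How it is judged:
On the way, in this order (a step that is already met when the one before it is completed fails the run):
1. the top drawer is pulled open by more than 7 cm (value of joint taboret_drawer0 above 0.07 m), for 0.2 s.
2. the larger lid has snapped down onto the pot's neck (z of lid_center in the frame of pot_rim between 0.004 and 0.0115 m and horizontal distance between lid_center and pot_rim below 0.004 m and angle between lid_center's own z axis and vertical below 0.09 rad), for 0.2 s.
At the end, for the whole second after the job is handed in: The larger lid is home on the pot's neck past the sprung balls (its centre point 4 to 11.5 mm above the neck's top edge, where 9 mm is fully home; within 4 mm of its axis; within 5 degrees of level), and the robot is still touching and pressing it down, with more than 3 N between lid and neck (all of step 2 and contact force between lid and pot_rim above 3 N and contact force between any of the fingers, the arm and lid above 1 N); the arm keeps its last pose, push and grip.
It fails at once if a bystander on the table or on the drawer unit is moved by more than 4 cm (distance of any of small_pot_mid, tape_roll_mid, paint_brush_mid, jar_a_mid, jar_b_mid, spray_can_mid, palette_knife_mid from where it was at the start of the episode above 0.04 m).
It also fails if it takes over 58 s, if anything falls off the work surface, if the arm or the gripper's body presses on something with over 40 N, if the wrist force passes 120 N, or if a joint passes its speed limit or range.

ROBOT

A 7-joint arm with a two-finger parallel gripper is mounted at the origin on the work surface. World frame = base frame: x ahead of the robot, y to its left, z up, the work surface at z = 0. Lengths are in m, angles in rad, forces in N, time in s.
With the tool pointing down it reaches from about 0.4 to 0.875 m from the base axis. Payload 19.3 kg.
Tool frame: the origin (TCP) lies midway between the tips of the shut fingers; the grasp point (between the pads) lies 19 mm behind it; z points along the fingers, y is the line along which they close (so a half turn about z gives the same grasp; the last joint's range is limited). The gripper opens to 85 mm and grips with 20 to 120 N. Pads are 22 mm wide; open, the fingers measure 114 mm over their backs; the gripper's body (76 mm by 85 mm) begins 54 mm behind the grasp point. The pads swing forward as they close: fully open they stand 13 mm farther back than shut.
Start: joints at [-1.187, 0.521, -0.036, 1.599, 0.021, 1.021, -0.113], TCP at [0.274, 0.562, 0.231] pointing down, gripper open.
Joint ranges: [-2.91, 2.91], [-0.3, 2.13], [-1.5, 1.42], [0.17, 2.43], [-1.26, 4.41], [0.16, 1.93], [-2.52, 2.52]. Speed limits (rad/s): [1.89, 1.89, 2.39, 2.39, 3.01, 3.01, 3.01].

INTERFACE

Orientations are given as a rotation vector (axis times angle).
In Python, from bench import bot gives the robot as it stands.
- The arm moves only by the shell command python3 -m handwheel 'ROWS' [OPENING] [FORCE]. ROWS is JSON, a list that holds one entry, the list of rows, each a list of 4 numbers: the shift along the tool's x, y, z in cm, then the turn about the tool's z in rad. A call has 1 to 12 rows; each row shifts and turns the commanded pose from where the row before left it, along the tool's axes as they then stand; what a row does not reach is not made up. A row lasts 1/10 s, in which the tool goes at most 50 mm and 8.59 degrees, less where a joint would pass 70% of its speed; a pose out of reach is approached as far as the arm can. A call with a gripper value outside its range is refused whole. OPENING is the finger opening in cm, from 0 to 8.54, set as the call begins (- or left out, the last holds). The fingers move at their own pace and stop on an object; FORCE is the grip in N (left out, the last holds). Time passes only in rows, so rows that do not move let the fingers close. It gives the time, the measured TCP pose, the force, the opening and the grip force at its end, in the units of the state.
- bot.get_obs(): the state, without advancing time (a new reading comes with each control period).
- bot.camera(name): name is "side" or "top"; returns a dict with "color" (420x560x3 uint8, blue, green, red), "fx", "fy", "cx", "cy" (pixels), "view" (4x4, takes a point from world to camera coordinates). Camera axes: x right, y down, z forward; pixel columns grow to the right and rows downward; lengths in m; the calibration is good to about 2 mm. A picture is of the moment at which its call begins. There is no depth.
- bot.job_done(): hands the job in; it is judged then, once.
The state is a dict: "t": time; "joint_positions": joint angles; "qvel": joint speeds; "tau": joint torques, N m; "tool_pos": TCP position; "ee_rot": TCP orientation; "contact_force": force on the tool from outside, world axes, zero at the start; "ft_torque": the same for the moment, N m; "opening": opening from 0.0 (shut) to 1.0 (fully open); "grasp_force": force on a finger pad.
Only numpy, scipy, OpenCV 4.12 (cv2) and the standard library are available. Lean on these libraries where they do the work, as an engineer would, in place of code of your own. Each camera call takes 0.05 s, during which the arm holds its last target. There are 200 camera calls.

## Working session

There is one attempt and no reset: what is moved stays moved. The work goes in short steps, Python scripts to look and compute and a shell command to move; the robot and the scene stay as the last step left them, time stands still between calls to the robot, and variables do not carry over. Pictures are saved under pics/ and viewed, at most 10 in all, crops included, and the job is handed in when it is done.

```bash
mkdir -p pics; ls
python3 - <<'E'
from bench import bot
import cv2, numpy as np
o=bot.get_obs(); print({k:np.round(v,3) for k,v in o.items()})
for n in("side","top"):
    c=bot.camera(n); cv2.imwrite(f"pics/{n}0.png",c["color"]); print(n,c["fx"],c["fy"],c["cx"],c["cy"],np.round(c["view"],4).tolist())
E
```

```text
pics
{'t': np.float64(0.0), 'joint_positions': array([-1.187,  0.522, -0.036,  1.6  ,  0.021,  1.021, -0.113]), 'qvel': array([-0.   ,  0.   ,  0.001, -0.001,  0.002, -0.   ,  0.   ]), 'tau': array([-1.0000e-03, -9.2710e+01,  1.9800e+00, -3.6993e+01,  1.8000e-02,
        8.0000e-03, -0.0000e+00]), 'tool_pos': array([0.274, 0.561, 0.231]), 'ee_rot': array([-7.070e-01, -3.061e+00,  2.000e-03]), 'contact_force': array([1.466, 0.425, 0.566]), 'ft_torque': array([-0.01 ,  0.027, -0.006]), 'grasp_force': np.float64(0.0), 'opening': np.float64(0.998)}
side 425.793120651089 425.793120651089 274.6415167083512 210.1753064046978 [[0.9994, -0.0317, 0.0115, -0.5694], [-0.0181, -0.7914, -0.611, 0.0126], [0.0284, 0.6104, -0.7916, 1.1804], [0.0, 0.0, 0.0, 1.0]]
top 469.88364804717213 469.88364804717213 279.36295546139775 208.84121436278215 [[0.0007, -1.0, -0.0099, -0.0769], [-0.9972, 0.0, -0.0748, 0.5682], [0.0748, 0.0099, -0.9971, 1.6086], [0.0, 0.0, 0.0, 1.0]]
```

View pics/side0.png

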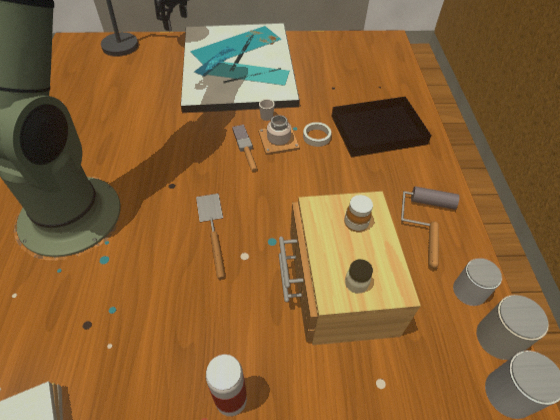

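View pics/top0.png

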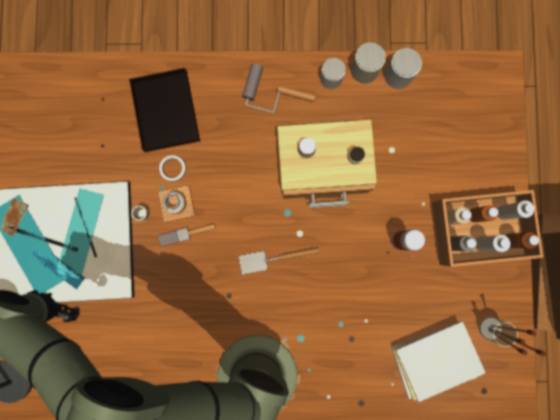

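The side view shows the unit with its handles near (285,270) and the pot near (279,127). In the top view the handle is near (328,200) and the pot near (175,202). I'll enlarge both areas.

Run:
```python
import cv2, numpy as np
s=cv2.imread("pics/side0.png");t=cv2.imread("pics/top0.png")
def crop(im,x,y,w,h,k): return cv2.resize(im[y:y+h,x:x+w],None,fx=k,fy=k,interpolation=cv2.INTER_CUBIC)
a=crop(t,270,115,110,100,3.63636); b=crop(t,120,150,110,82,3.63636)
c=crop(s,250,185,110,125,3.63636) 
d=crop(s,230,85,110,82,3.63636)
# 400 wide
A=crop(t,268,140,120,75,10/3);B=crop(t,120,160,120,75,10/3);C=crop(s,265,225,75,90,4.0);D=crop(s,230,90,100,75,4.0)
m=np.zeros((600,800,3),np.uint8)
m[:250,:400]=A;m[250:500,:400]=B;m[:300,400:800]=D;m[300:600,400:700]=C[:300]
cv2.imwrite("pics/m1.png",m)
```

```text
(no output)
```

View pics/m1.png

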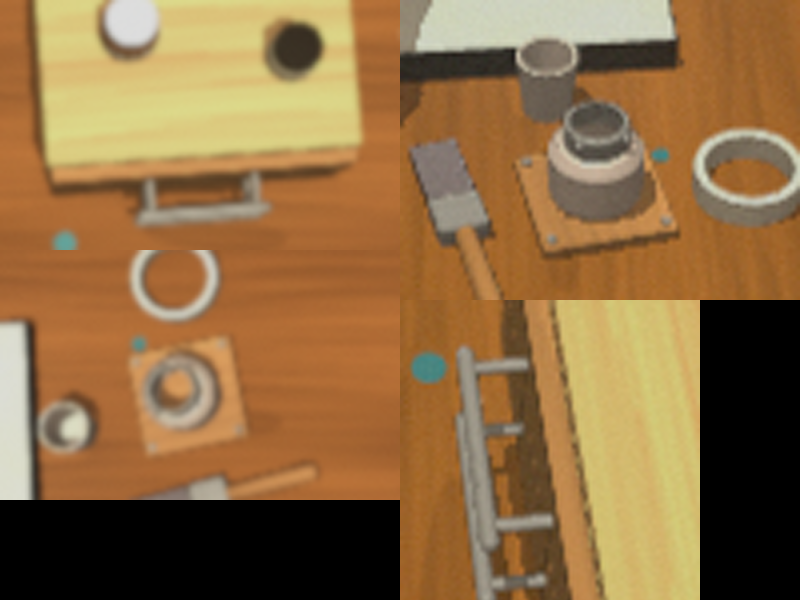

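The enlargement gives these pixels. In the top view the bar runs from (310,205.1) to (348.4,202.4) and the neck centre is about (174,201.7). In the side view the bar's middle is (284.5,261.8) and the neck top about (279.3,121).

```bash
cat > geo.py <<'E'
from bench import bot
import cv2, numpy as np
from scipy.spatial.transform import Rotation as R
CAM={"side":(425.793,274.6415,210.1753,[[0.9994,-0.0317,0.0115,-0.5694],[-0.0181,-0.7914,-0.611,0.0126],[0.0284,0.6104,-0.7916,1.1804]]),
"top":(469.8836,279.363,208.8412,[[0.0007,-1,-0.0099,-0.0769],[-0.9972,0,-0.0748,0.5682],[0.0748,0.0099,-0.9971,1.6086]])}
def P(n):
    f,cx,cy,V=CAM[n]; return np.array([[f,0,cx],[0,f,cy],[0,0,1]])@np.array(V)
def tri(s,t):
    X=cv2.triangulatePoints(P("side"),P("top"),np.array(s,float).reshape(2,1),np.array(t,float).reshape(2,1)).ravel(); return X[:3]/X[3]
def atz(n,p,z):
    M=P(n); A=np.c_[M[:,0],M[:,1],-np.array([p[0],p[1],1])]; return np.linalg.solve(A,-(M[:,2]*z+M[:,3]))[:2]
def px(n,X): q=P(n)@np.r_[X,1]; return q[:2]/q[2]
def tool(target,yaw=None):
    "shift in tool axes (cm) and dyaw from measured pose to a world target"
    o=bot.get_obs(); r=R.from_rotvec(o["ee_rot"]); M=r.as_matrix()
    print("t",o["t"],"tcp",o["tool_pos"].round(4),"F",o["contact_force"].round(1),"open",round(float(o["opening"]),3),"grip",round(float(o["grasp_force"]),1),"j",o["joint_positions"].round(2))
    print("toolx",M[:,0].round(3),"tooly",M[:,1].round(3),"toolz",M[:,2].round(3),"-> cm",(M.T@(np.array(target)-o["tool_pos"])*100).round(2))
E
python3 - <<'E'
from geo import *
np.set_printoptions(precision=4,suppress=True)
print("handle tri",tri((284.5,261.8),(329.2,203.8)),"z.122 top",atz("top",(329.2,203.8),.122),"side",atz("side",(284.5,261.8),.122))
l=atz("top",(310,205.1),.122);r=atz("top",(348.4,202.4),.122);print(l,r,np.linalg.norm(l-r))
a=atz("top",(283,189.5),.164);b=atz("top",(376,184.4),.164);print("front edge",a,b,np.linalg.norm(a-b),"yaw",np.arctan2(b[0]-a[0],a[1]-b[1]), np.arctan2(r[0]-l[0],l[1]-r[1]))
print("pot tri",tri((279.3,121),(174,201.7)),atz("top",(174,201.7),.085),atz("side",(279.3,121),.085))
print("cup",atz("top",(140,213),.055))
tool([.45,.3,.3])
E
```

```text
handle tri [ 0.5796 -0.2395  0.1241] z.122 top [ 0.5771 -0.2397] side [ 0.5829 -0.2379]
[ 0.5728 -0.1773] [ 0.5816 -0.3021] 0.125094329602155
front edge [ 0.619  -0.0896] [ 0.6352 -0.3843] 0.2950783501804193 yaw 0.05470305896592484 0.07038129392419458
pot tri [0.5889 0.2734 0.0914] [0.5874 0.2748] [0.5919 0.2812]
cup [0.5515 0.3972]
t 0.1 tcp [0.2739 0.5615 0.2308] F [0.4 1.  0.3] open 0.999 grip 0.0 j [-1.19  0.52 -0.04  1.6   0.02  1.02 -0.11]
toolx [-0.899  0.438 -0.   ] tooly [ 0.438  0.899 -0.001] toolz [-0.    -0.001 -1.   ] -> cm [-27.29 -15.79  -6.9 ]
```

```bash
python3 -m handwheel '[[[0,0,-1,0.132],[0,0,-1,0.132],[0,0,-1,0.132],[0,0,-1,0.132],[0,0,-1,0.132],[0,0,-1,0.132],[0,0,-1,0.132],[0,0,0,0.132],[0,0,0,0]]]' 3
python3 - <<'E'
from geo import *
tool([.579,-.239,.30])
tool([.579,-.239,.107])
E
```

```text
t: 1.0
tool_pos: [0.2738, 0.5617, 0.3011]
ee_rot: [2.155, 2.285, -0.0]
contact_force: [-0.4, -0.3, -0.3]
opening: 0.35
grasp_force: 0.0
t 1.0 tcp [0.2738 0.5617 0.3011] F [-0.4 -0.3 -0.3] open 0.35 grip 0.0 j [-1.36  0.47  0.22  1.52 -0.11  1.16 -1.06]
toolx [-0.059  0.998 -0.   ] tooly [0.998 0.059 0.   ] toolz [ 0. -0. -1.] -> cm [-81.72  25.77   0.15]
t 1.0 tcp [0.2738 0.5617 0.3011] F [-0.4 -0.3 -0.3] open 0.35 grip 0.0 j [-1.36  0.47  0.22  1.52 -0.11  1.16 -1.06]
toolx [-0.059  0.998 -0.   ] tooly [0.998 0.059 0.   ] toolz [ 0. -0. -1.] -> cm [-81.72  25.77  19.45]
```

```bash
python3 -m handwheel '[[[-4,1.3,0,0],[-4,1.3,0,0],[-4,1.3,0,0],[-4,1.3,0,0],[-4,1.3,0,0],[-4,1.3,0,0],[-4,1.3,0,0],[-4,1.3,0,0],[-4,1.3,0,0],[-4,1.3,0,0],[-4,1.3,0,0],[-4,1.3,0,0]]]' >/dev/null;  python3 -m handwheel '[[[-4,1.2,0,0],[-4,1.2,0,0],[-4,1.2,0,0],[-4,1.2,0,0],[-4,1.2,0,0],[-4,1.2,0,0],[-4,1.2,0,0],[-4,1.2,0,0],[0,0,0,0],[0,0,0,0]]]' >/dev/null
python3 - <<'E'
from geo import *
tool([.579,-.239,.107])
E
```

```text
t 3.2 tcp [ 0.5738 -0.2223  0.3004] F [0.4 0.7 0.1] open 0.354 grip 0.0 j [-0.09  0.5   0.55  1.56 -0.27  1.16  0.58]
toolx [-0.063  0.998  0.   ] tooly [ 0.998  0.063 -0.002] toolz [-0.002 -0.    -1.   ] -> cm [-1.7   0.44 19.34]
```

```bash
python3 -m handwheel '[[[-1.7,0.4,0,0],[0,0,2,0],[0,0,2,0],[0,0,2,0],[0,0,2,0],[0,0,2,0],[0,0,2,0],[0,0,2,0],[0,0,0,0]]]' >/dev/null
python3 - <<'E'
from geo import *
tool([.579,-.239,.107])
s=bot.camera("side")["color"];t=bot.camera("top")["color"]
m=np.zeros((400,800,3),np.uint8)
m[:,:400]=cv2.resize(s[210:310,240:340],(400,400),interpolation=cv2.INTER_CUBIC)
m[:,400:]=cv2.resize(t[140:240,280:380],(400,400),interpolation=cv2.INTER_CUBIC)
cv2.imwrite("pics/h1.png",m)
E
```

```text
t 4.1 tcp [ 0.5783 -0.2362  0.1591] F [0.6 0.1 1.3] open 0.351 grip 0.0 j [-0.02  0.66  0.47  1.68 -0.36  0.9   0.67]
toolx [-0.065  0.998  0.002] tooly [ 0.998  0.065 -0.003] toolz [-0.004  0.002 -1.   ] -> cm [-0.3   0.07  5.21]
```

View pics/h1.png

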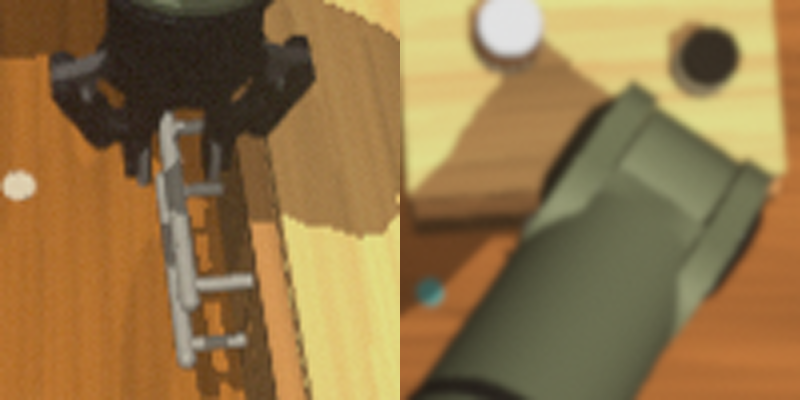

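The fingers, at crop (145,165) and (215,165), straddle the bar in the gap before the drawer front. I'll descend and grip.

```bash
python3 -m handwheel '[[[-0.2,0,1,0],[0,0,1,0],[0,0,1,0],[0,0,0.5,0],[0,0,0.5,0],[0,0,0.5,0],[0,0,0.5,0],[0,0,0,0]]]' 2.6; python3 -m handwheel '[[[0,0,0,0],[0,0,0,0],[0,0,0,0],[0,0,0,0]]]' 0 40
python3 - <<'E'
from geo import *
tool([.46,-.246,.107])
E
```

```text
t: 5.0
tool_pos: [0.5792, -0.24, 0.1107]
ee_rot: [-2.152, -2.288, 0.0]
contact_force: [-0.1, 0.1, -0.3]
opening: 0.304
grasp_force: 0.0
t: 5.4
tool_pos: [0.5795, -0.2402, 0.1115]
ee_rot: [2.152, 2.288, 0.0]
contact_force: [1.0, -0.2, 0.3]
opening: 0.111
grasp_force: 39.0
t 5.4 tcp [ 0.5795 -0.2402  0.1115] F [ 1.  -0.2  0.3] open 0.111 grip 39.0 j [ 0.01  0.72  0.44  1.71 -0.4   0.81  0.7 ]
toolx [-0.061  0.998 -0.   ] tooly [0.998 0.061 0.   ] toolz [ 0. -0. -1.] -> cm [  0.15 -11.97   0.45]
```

```bash
python3 -m handwheel '[[[0,-0.5,0,0],[0,-1.2,0,0],[0,-1.2,0,0],[0,-1.2,0,0],[0,-1.2,0,0],[0,-1.2,0,0],[0,-1.2,0,0],[0,-1.2,0,0],[0,-1.2,0,0],[0,-1.2,0,0],[0,-1.2,0,0],[0,-0.5,0,0]]]' ; python3 -m handwheel '[[[0,0,0,0],[0,0,0,0],[0,0,0,0]]]' 2.6
python3 - <<'E'
from geo import *
tool([.46,-.246,.107])
E
```

```text
t: 6.6
tool_pos: [0.4481, -0.2492, 0.1115]
ee_rot: [2.154, 2.286, -0.001]
contact_force: [1.5, -10.4, -4.9]
opening: 0.111
grasp_force: 38.9
t: 6.9
tool_pos: [0.4496, -0.2477, 0.1113]
ee_rot: [-2.152, -2.288, -0.0]
contact_force: [-0.2, 0.3, -0.1]
opening: 0.305
grasp_force: 0.0
t 6.9 tcp [ 0.4496 -0.2477  0.1113] F [-0.2  0.3 -0.1] open 0.305 grip 0.0 j [ 0.07  0.57  0.44  2.01 -0.39  0.64  0.82]
toolx [-0.061  0.998  0.   ] tooly [ 0.998  0.061 -0.   ] toolz [-0.  0. -1.] -> cm [0.1  1.05 0.43]
```

```bash
python3 -m handwheel '[[[0,0,-1,0],[0,0,-2,0],[0,0,-4,0],[0,0,-4,0],[0,0,-4,0],[4,0,0,0],[4,0,0,0],[4,0,0,0],[4,0,0,0],[4,0,0,0],[4,0,0,0],[2,0,0,0]]]' 4.5 >/dev/null
python3 - <<'E'
from geo import *
s=bot.camera("side")["color"];t=bot.camera("top")["color"]
m=np.zeros((400,800,3),np.uint8)
m[:,:400]=cv2.resize(s[190:310,220:340],(400,400),interpolation=cv2.INTER_CUBIC)
m[:,400:]=cv2.resize(t[150:250,270:370],(400,400),interpolation=cv2.INTER_CUBIC)
cv2.imwrite("pics/d1.png",m)
E
```

```text
(no output)
```

View pics/d1.png

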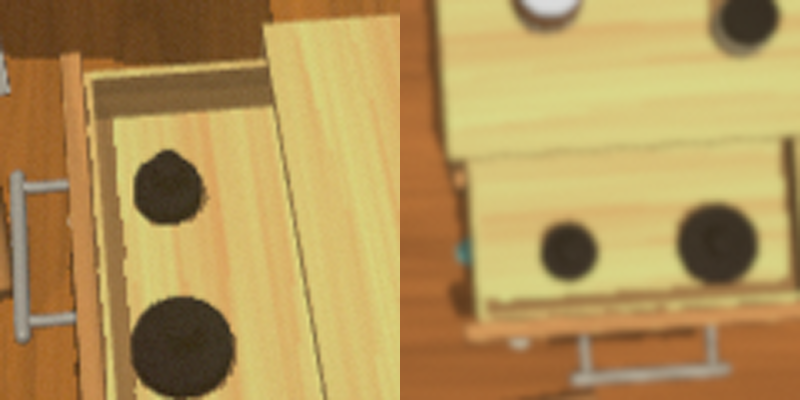

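The larger lid is on the right (the -y side): top pixel about (349.2,210.8), side pixel about (274.9,293.8).

Run:
```python
from geo import *
np.set_printoptions(precision=4,suppress=True)
print(tri((274.9,293.8),(349.25,210.75)),atz("top",(349.25,210.75),.108),atz("side",(274.9,293.8),.108))
a=atz("top",(349.25-9.9,210.75),.108);b=atz("top",(349.25+9.9,210.75),.108);print(np.linalg.norm(a-b))
tool([.555,-.302,.26])
```

```text
[ 0.5574 -0.3071  0.1036] [ 0.5554 -0.3065] [ 0.5593 -0.3091]
0.06477305375433098
t 8.2 tcp [0.4336 0.0141 0.2618] F [ 0.6 -1.8  1.2] open 0.527 grip 0.0 j [-0.59  0.19  0.49  2.06 -0.11  0.92  0.02]
toolx [-0.065  0.998  0.001] tooly [0.998 0.065 0.   ] toolz [ 0.     0.001 -1.   ] -> cm [-32.33  10.05   0.16]
```

```bash
python3 -m handwheel '[[[-4,1.25,0,0],[-4,1.25,0,0],[-4,1.25,0,0],[-4,1.25,0,0],[-4,1.25,0,0],[-4,1.25,0,0],[-4,1.25,0,0],[-4,1.25,0,0],[-0.9,0.2,2,0],[0,0,3,0],[0,0,3,0],[0,0,1,0]]]' 4.5 >/dev/null;  python3 -m handwheel '[[[0,0,0,0],[0,0,0,0]]]'>/dev/null
python3 - <<'E'
from geo import *
tool([.557,-.307,.116])
s=bot.camera("side")["color"]
cv2.imwrite("pics/l1.png",cv2.resize(s[225:345,200:360],(800,600),interpolation=cv2.INTER_CUBIC))
for z in(.139,.116): print(px("side",[.557,-.307,z]))
E
```

```text
t 9.6 tcp [ 0.556  -0.3114  0.1728] F [-0.3 -0.   0.1] open 0.529 grip 0.0 j [ 0.1   0.66  0.49  1.64 -0.36  0.93  0.79]
toolx [-0.061  0.998 -0.001] tooly [0.998 0.061 0.001] toolz [ 0.001 -0.001 -1.   ] -> cm [0.44 0.12 5.68]
[273.9764661  286.23356625]
[273.86685425 291.2487128 ]
```

View pics/l1.png

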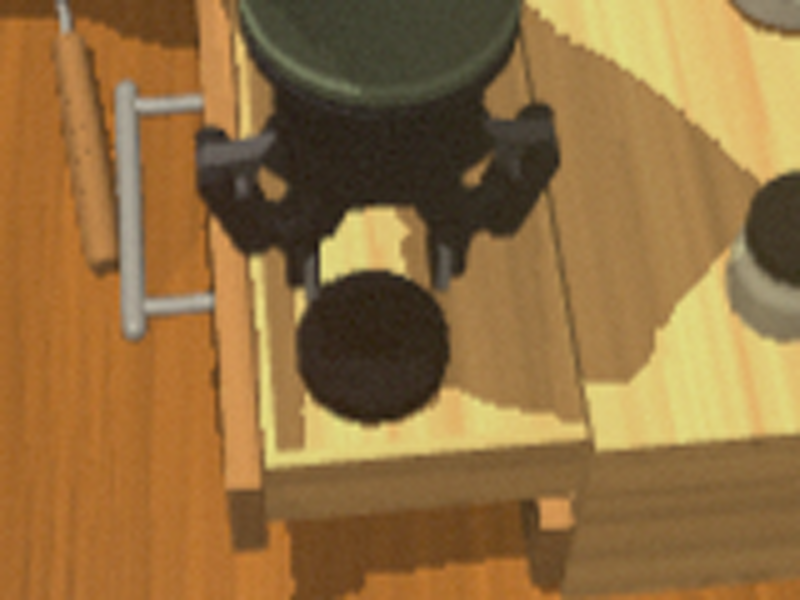

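```bash
python3 -m handwheel '[[[0.4,0.1,1,0],[0,0,1,0],[0,0,1,0],[0,0,1,0],[0,0,0.5,0],[0,0,0.5,0],[0,0,0.5,0],[0,0,0,0],[0,0,0,0]]]' 4.5;  python3 -m handwheel '[[[0,0,0,0],[0,0,0,0],[0,0,0,0],[0,0,0,0],[0,0,0,0]]]' 0 60
```

```text
t: 10.55
tool_pos: [0.5565, -0.3068, 0.1164]
ee_rot: [2.153, 2.288, 0.0]
contact_force: [-0.7, 1.1, -0.4]
opening: 0.529
grasp_force: 0.0
t: 11.05
tool_pos: [0.5567, -0.3068, 0.1168]
ee_rot: [2.152, 2.288, 0.001]
contact_force: [-0.5, 1.0, 6.3]
opening: 0.233
grasp_force: 58.5
```

```bash
python3 -m handwheel '[[[0,0,-0.5,0],[0,0,-1,0],[0,0,-2,0],[0,0,-3,0],[0,0,-3,0],[0,0,-3,0],[0,0,-1.5,0],[0,0,0,0],[0,0,0,0]]]'
python3 - <<'E'
from geo import *
tool([.588,.276,.26])
s=bot.camera("side")["color"]
cv2.imwrite("pics/l2.png",cv2.resize(s[180:300,200:360],(800,600),interpolation=cv2.INTER_CUBIC))
o=bot.get_obs()["tool_pos"]; print(px("side",o),px("side",o-[0,0,.026]))
E
```

```text
t: 11.95
tool_pos: [0.5562, -0.3064, 0.2557]
ee_rot: [-2.152, -2.288, 0.0]
contact_force: [-0.5, 0.8, -1.1]
opening: 0.239
grasp_force: 58.7
t 11.95 tcp [ 0.5562 -0.3064  0.2557] F [-0.5  0.8 -1.1] open 0.239 grip 58.7 j [ 0.07  0.57  0.53  1.56 -0.31  1.09  0.74]
toolx [-0.061  0.998  0.   ] tooly [ 0.998  0.061 -0.   ] toolz [-0.  0. -1.] -> cm [57.94  6.73 -0.41]
[274.09362655 257.13334458] [273.95345874 264.136754  ]
```

View pics/l2.png

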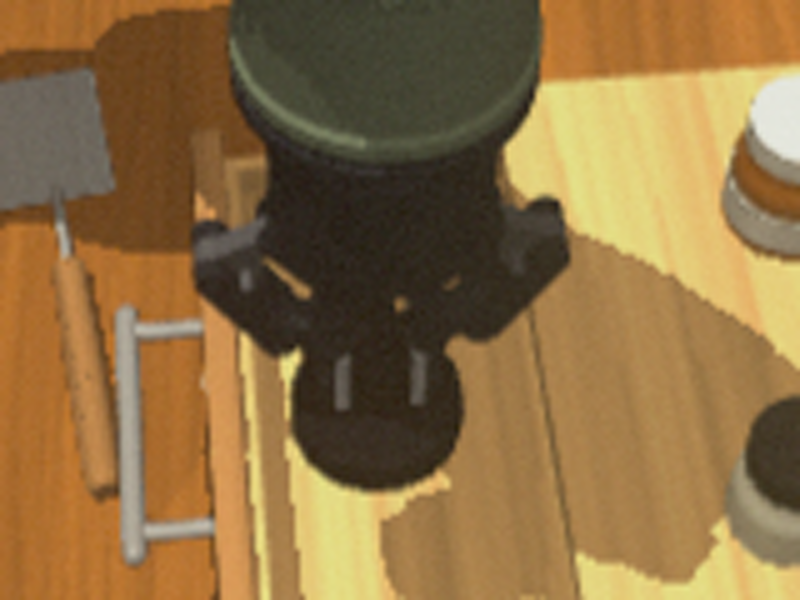

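The lid is held. Its silhouette (crop columns 292 to 463, centre 377) is centred between the fingers (343 and 418). Next I carry it over the pot.

```bash
python3 -m handwheel '[[[2,0.2,0,0],[4,0.45,0,0],[4,0.45,0,0],[4,0.45,0,0],[4,0.45,0,0],[4,0.45,0,0],[4,0.45,0,0],[4,0.45,0,0],[4,0.45,0,0],[4,0.45,0,0],[4,0.45,0,0],[4,0.45,0,0]]]' >/dev/null;  python3 -m handwheel '[[[4,0.5,0,0],[4,0.5,0,0],[4,0.5,0,0],[0,0.5,2,0],[0,0,2,0],[0,0,2,0],[0,0,2,0],[0,0,2,0],[0,0,2,0],[0,0,0,0],[0,0,0,0]]]'>/dev/null
python3 - <<'E'
from geo import *
tool([.588,.276,.13])
s=bot.camera("side")["color"]
cv2.imwrite("pics/p1.png",cv2.resize(s[75:165,220:340],(800,600),interpolation=cv2.INTER_CUBIC))
o=bot.get_obs()["tool_pos"]; print(px("side",o),px("side",o-[0,0,.025]))
E
```

```text
t 14.3 tcp [0.5922 0.2763 0.1358] F [ 0.5 -0.3 -0.2] open 0.234 grip 58.8 j [-0.79  0.72  0.43  1.62 -0.36  0.89 -0.17]
toolx [-0.061  0.998 -0.001] tooly [ 0.998  0.061 -0.001] toolz [-0.001 -0.001 -1.   ] -> cm [ 0.   -0.42  0.58]
[279.94612484 108.49301014] [279.7681427  115.15873443]
```

View pics/p1.png

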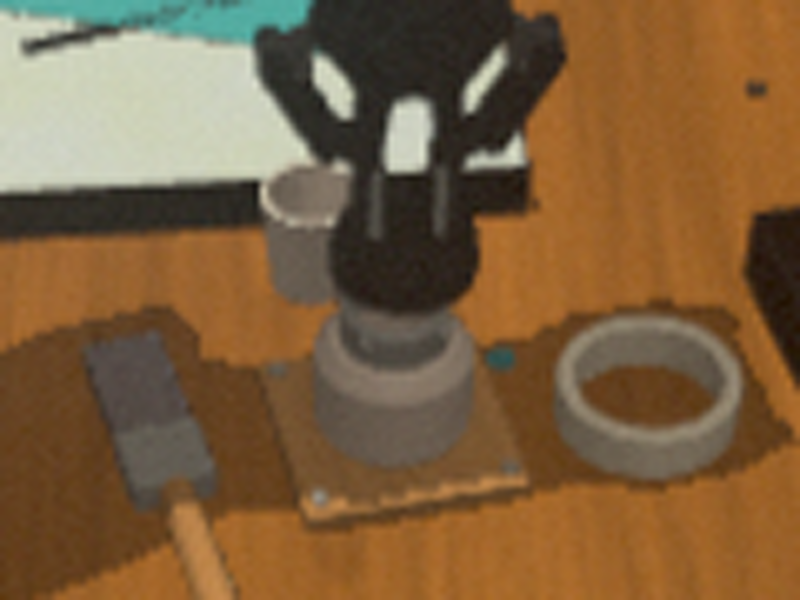

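The lid spans crop columns 330 to 478 (centre 404) with its skirt's lower edge at row 312. The neck spans 340 to 450 (centre 395), so the lid sits about 1.2 px too far right. I'll check y as well.

Run:
```python
from geo import *
a=np.linspace(0,2*np.pi,361); C=np.c_[np.cos(a),np.sin(a),0*a]
def ext(c,r):
    q=np.array([px("side",np.array(c)+r*v) for v in C]); return q[:,0].min().round(2),q[:,0].max().round(2),q[:,1].min().round(2),q[:,1].max().round(2)
o=bot.get_obs()["tool_pos"]
for dz in(.022,.025): print("lid skirt",dz,ext(o-[0,0,dz],.033))
for y in(.270,.274,.278): print("neck",y,ext([.588,y,.085],.026))
# edge profiles: average over 5 columns, 4 frames
s=np.mean([bot.camera("side")["color"].astype(float).mean(2) for _ in range(4)],0)
s0=cv2.imread("pics/side0.png").astype(float).mean(2)
print("now col 279-282 rows 112..130",s[112:131,279:283].mean(1).round().tolist())
print("start col 278-280 rows 110..135",s0[110:136,278:281].mean(1).round().tolist())
print("start row119-121 cols 264..296",s0[119:122,264:297].mean(0).round().tolist())
print("now row 113-115 cols 264..296",s[113:116,264:297].mean(0).round().tolist())
```

```text
lid skirt 0.022 (np.float64(268.77), np.float64(290.81), np.float64(107.27), np.float64(121.69))
lid skirt 0.025 (np.float64(268.77), np.float64(290.76), np.float64(108.06), np.float64(122.48))
neck 0.27 (np.float64(269.6), np.float64(286.7), np.float64(117.82), np.float64(129.24))
neck 0.274 (np.float64(269.57), np.float64(286.63), np.float64(116.97), np.float64(128.34))
neck 0.278 (np.float64(269.53), np.float64(286.57), np.float64(116.12), np.float64(127.44))
now col 279-282 rows 112..130 [35.0, 36.0, 35.0, 35.0, 35.0, 34.0, 34.0, 34.0, 35.0, 54.0, 85.0, 90.0, 93.0, 94.0, 80.0, 71.0, 71.0, 74.0, 97.0]
start col 278-280 rows 110..135 [109.0, 109.0, 107.0, 106.0, 110.0, 104.0, 77.0, 75.0, 73.0, 77.0, 86.0, 91.0, 94.0, 94.0, 120.0, 146.0, 105.0, 76.0, 76.0, 77.0, 135.0, 194.0, 177.0, 176.0, 170.0, 146.0]
start row119-121 cols 264..296 [95.0, 98.0, 93.0, 95.0, 97.0, 101.0, 93.0, 136.0, 114.0, 78.0, 75.0, 75.0, 79.0, 81.0, 82.0, 86.0, 86.0, 83.0, 81.0, 79.0, 79.0, 91.0, 141.0, 104.0, 100.0, 105.0, 108.0, 108.0, 108.0, 111.0, 111.0, 112.0, 113.0]
now row 113-115 cols 264..296 [91.0, 91.0, 89.0, 89.0, 88.0, 68.0, 40.0, 36.0, 37.0, 38.0, 36.0, 37.0, 36.0, 36.0, 35.0, 36.0, 36.0, 36.0, 35.0, 34.0, 36.0, 36.0, 35.0, 35.0, 34.0, 35.0, 33.0, 40.0, 102.0, 109.0, 107.0, 111.0, 110.0]
```

Correcting for the camera bias, the neck lies at about (0.588, 0.277). I'll shift, go down close, then feel my way.

```bash
python3 -m handwheel '[[[0.1,-0.4,0.5,0],[0,0,0.5,0],[0,0,0.5,0],[0,0,0.5,0],[0,0,0.3,0],[0,0,0,0],[0,0,0,0]]]' - 90; python3 -c "
from geo import *;tool([.588,.277,.11]);print(bot.get_obs()['ft_torque'])"
python3 -m handwheel '[[[0,0,0.1,0],[0,0,0.1,0],[0,0,0.1,0],[0,0,0.1,0],[0,0,0,0]]]';python3 -c "
from bench import bot;print(bot.get_obs()['ft_torque'])"
```

```text
t: 15.25
tool_pos: [0.5885, 0.2773, 0.1133]
ee_rot: [2.153, 2.288, -0.0]
contact_force: [-0.5, -0.3, 0.8]
opening: 0.222
grasp_force: 88.0
t 15.25 tcp [0.5885 0.2773 0.1133] F [-0.5 -0.3  0.8] open 0.222 grip 88.0 j [-0.79  0.74  0.41  1.64 -0.37  0.84 -0.17]
toolx [-0.061  0.998 -0.   ] tooly [0.998 0.061 0.   ] toolz [ 0. -0. -1.] -> cm [-0.03 -0.05  0.33]
[-0.02035072  0.0171366   0.02331495]
t: 15.75
tool_pos: [0.5885, 0.2772, 0.1094]
ee_rot: [2.153, 2.288, 0.0]
contact_force: [-1.1, -0.6, 3.1]
opening: 0.224
grasp_force: 88.7
[-0.06590405  0.20547654  0.00401717]
```

```bash
for i in 1 2 3; do python3 -m handwheel '[[[0,0,0.05,0],[0,0,0.05,0],[0,0,0,0]]]' | grep -E "tool_pos|contact"; python3 -c "
from bench import bot;print(bot.get_obs()['ft_torque'].round(3))"; done
```

```text
tool_pos: [0.5887, 0.2771, 0.109]
contact_force: [-3.6, -3.8, 11.6]
[-0.522  0.748  0.091]
tool_pos: [0.5888, 0.2768, 0.1085]
contact_force: [-5.8, -5.5, 19.9]
[-0.907  1.297  0.07 ]
tool_pos: [0.589, 0.2765, 0.1081]
contact_force: [-8.6, -8.5, 28.8]
[-1.369  1.872  0.155]
```

The contact height (0.109) matches the rim. The reaction pushes the lid toward -x, -y, so the lid sits too far +x, +y. I'll lift, shift and retry.

```bash
python3 -m handwheel '[[[0,0,-0.3,0],[0,0,-0.2,0],[-0.2,-0.2,0,0],[0,0,0,0],[0,0,0.1,0],[0,0,0.1,0],[0,0,0,0]]]' | grep -E "tool_pos|contact"; for i in 1 2 3; do python3 -m handwheel '[[[0,0,0.05,0],[0,0,0.05,0],[0,0,0,0]]]' | grep -E "tool_pos|contact"; python3 -c "
from bench import bot;print(bot.get_obs()['ft_torque'].round(3))"; done
```

```text
tool_pos: [0.5866, 0.2751, 0.1093]
contact_force: [-2.2, -1.3, 3.5]
tool_pos: [0.5867, 0.275, 0.1089]
contact_force: [-4.5, -1.8, 12.8]
[-0.498  0.925  0.049]
tool_pos: [0.5868, 0.2748, 0.1085]
contact_force: [-7.6, -5.2, 22.6]
[-0.924  1.656  0.106]
tool_pos: [0.587, 0.2746, 0.1081]
contact_force: [-10.3, -7.1, 31.1]
[-1.295  2.122  0.126]
```

```bash
python3 -m handwheel '[[[0,0,-0.3,0],[0,0,-0.3,0],[0,0,0,0],[0,0,0,0]]]' | grep -E "tool_pos|contact"
python3 - <<'E'
from geo import *
I=np.mean([bot.camera("side")["color"].astype(float) for _ in range(6)],0)
s=I.mean(2); o=bot.get_obs()["tool_pos"]; print(o, px("side",o-[0,0,.0244]))
print("cols 264..296 by row")
for r in range(108,136): print(r,s[r,264:297].round().astype(int).tolist())
k=cv2.resize(I[95:145,250:310].clip(0,255).astype(np.uint8),(720,600),interpolation=cv2.INTER_CUBIC)
cv2.imwrite("pics/p2.png",cv2.convertScaleAbs(k,alpha=1.6,beta=0))
E
```

```text
tool_pos: [0.5865, 0.2753, 0.112]
contact_force: [-0.4, -0.3, -0.9]
[0.58650695 0.27517851 0.11214997] [277.61287232 121.63329711]
cols 264..296 by row
108 [151, 135, 138, 135, 136, 161, 120, 55, 38, 45, 78, 59, 39, 33, 35, 36, 41, 42, 35, 71, 65, 42, 47, 99, 105, 104, 102, 109, 108, 108, 111, 110, 108]
109 [91, 87, 104, 91, 87, 88, 76, 46, 38, 51, 74, 52, 37, 35, 34, 35, 37, 35, 34, 72, 64, 42, 45, 96, 103, 104, 102, 107, 108, 108, 112, 111, 108]
110 [92, 88, 87, 88, 89, 89, 75, 45, 38, 50, 74, 49, 35, 34, 34, 34, 34, 33, 35, 72, 60, 39, 50, 97, 102, 104, 104, 107, 108, 109, 111, 111, 109]
111 [93, 87, 88, 89, 90, 89, 72, 45, 37, 50, 73, 49, 35, 33, 35, 36, 34, 34, 40, 73, 57, 40, 50, 96, 103, 104, 104, 108, 109, 108, 111, 111, 107]
112 [91, 88, 88, 88, 89, 80, 58, 42, 35, 52, 74, 49, 34, 34, 34, 34, 32, 31, 40, 74, 60, 38, 43, 85, 101, 105, 102, 106, 109, 109, 110, 112, 108]
113 [91, 90, 88, 89, 80, 58, 37, 37, 37, 50, 74, 48, 32, 34, 31, 34, 33, 30, 41, 72, 58, 39, 35, 52, 87, 104, 103, 108, 108, 109, 108, 110, 108]
114 [90, 90, 88, 88, 59, 37, 37, 37, 36, 52, 75, 48, 33, 33, 33, 
[... 2473 characters left out ...]
, 124, 123, 123, 124, 126, 127, 121, 119, 118, 117, 116, 113, 103, 84, 87, 87, 73, 66, 68, 68]
132 [79, 79, 78, 76, 77, 93, 104, 110, 112, 113, 114, 115, 118, 118, 121, 122, 122, 121, 120, 119, 118, 119, 116, 114, 105, 90, 83, 88, 87, 78, 68, 67, 68]
133 [80, 79, 78, 77, 78, 80, 89, 100, 108, 112, 115, 116, 118, 120, 121, 121, 121, 120, 119, 119, 118, 117, 111, 104, 90, 86, 82, 86, 86, 87, 73, 67, 68]
134 [80, 80, 79, 76, 78, 81, 83, 87, 95, 102, 109, 113, 115, 117, 118, 118, 119, 117, 115, 114, 112, 104, 97, 88, 88, 86, 81, 86, 88, 86, 77, 69, 69]
135 [81, 79, 79, 76, 78, 80, 82, 84, 84, 86, 94, 100, 103, 107, 109, 108, 109, 108, 104, 101, 95, 89, 91, 90, 88, 85, 81, 83, 87, 87, 86, 71, 67]
```

View pics/p2.png

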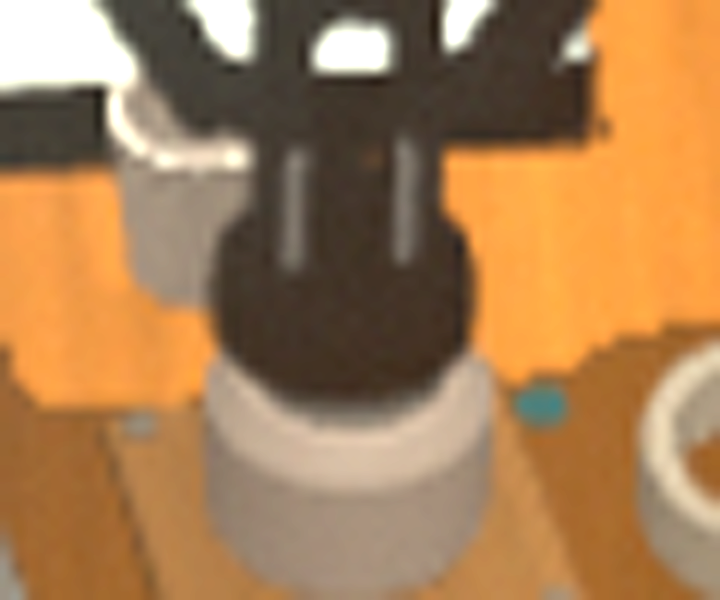

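The lid spans px 267.0 to 289.1 (centre 278.05), slightly left of the neck axis (about 278.6). Its lower edge at row 128 puts it several mm too near the camera, so the images say about (0.588, 0.280). I'll probe there.

```bash
python3 -m handwheel '[[[0.45,0.2,0,0],[0,0,0,0],[0,0,0.1,0],[0,0,0.1,0],[0,0,0.1,0],[0,0,0,0],[0,0,0,0]]]' | grep -E "tool_pos|contact";for i in 1 2; do  python3 -m handwheel '[[[0,0,0.05,0],[0,0,0.05,0],[0,0,0,0]]]' | grep -E "tool_pos|contact";python3 -c "
from bench import bot;print(bot.get_obs()['ft_torque'].round(3))"; done
```

```text
tool_pos: [0.5883, 0.2797, 0.1095]
contact_force: [-2.7, -1.9, 3.7]
tool_pos: [0.5885, 0.2794, 0.1089]
contact_force: [-3.2, -4.0, 11.8]
[-0.656  0.796  0.074]
tool_pos: [0.5889, 0.2797, 0.1083]
contact_force: [-2.5, -3.0, 13.5]
[-0.182  0.449  0.071]
```

```bash
for i in 1 2 3; do  python3 -m handwheel '[[[0,0,0.05,0],[0,0,0.05,0],[0,0,0,0]]]' | grep -E "tool_pos|contact";python3 -c "
from bench import bot;print(bot.get_obs()['ft_torque'].round(3))"; done
```

```text
tool_pos: [0.5891, 0.2811, 0.1072]
contact_force: [1.2, 5.0, 8.8]
[ 1.233 -0.263 -0.055]
tool_pos: [0.5891, 0.2815, 0.1063]
contact_force: [0.8, 5.9, 8.6]
[ 1.706 -0.19  -0.023]
tool_pos: [0.5891, 0.2818, 0.1054]
contact_force: [0.3, 6.0, 11.3]
[ 1.894 -0.057 -0.019]
```

It has dropped past the rim, and the bevel now pushes it +y. I'll follow that push and continue down.

```bash
python3 -m handwheel '[[[0.2,0,0,0],[0.05,0,0,0],[0,0,0,0]]]' | grep -E "tool_pos|contact";for i in 1 2 3; do  python3 -m handwheel '[[[0,0,0.05,0],[0,0,0.05,0],[0,0,0,0]]]' | grep -E "tool_pos|contact";python3 -c "
from bench import bot;print(bot.get_obs()['ft_torque'].round(3))"; done
```

```text
tool_pos: [0.5888, 0.2836, 0.105]
contact_force: [1.0, 4.4, 7.1]
tool_pos: [0.589, 0.2837, 0.1043]
contact_force: [1.0, 3.7, 8.5]
[ 1.184 -0.284  0.005]
tool_pos: [0.589, 0.2838, 0.1033]
contact_force: [1.7, 5.7, 9.5]
[ 1.349 -0.343 -0.039]
tool_pos: [0.5889, 0.2839, 0.1021]
contact_force: [1.4, 6.1, 5.7]
[ 1.494 -0.534 -0.061]
```

```bash
python3 -m handwheel '[[[0.2,0,0,0],[0,0,0,0]]]' | grep -E "tool_pos|contact";for i in 1 2 3; do  python3 -m handwheel '[[[0,0,0.1,0],[0,0,0.1,0],[0,0,0,0]]]' | grep -E "tool_pos|contact";python3 -c "
from bench import bot;print(bot.get_obs()['ft_torque'].round(3))"; done
```

```text
tool_pos: [0.5885, 0.2851, 0.1016]
contact_force: [2.8, 3.5, 3.2]
tool_pos: [0.5882, 0.2847, 0.0987]
contact_force: [6.6, 5.5, -8.3]
[ 1.322 -1.69   0.02 ]
tool_pos: [0.5881, 0.2847, 0.0967]
contact_force: [5.9, 5.2, -5.7]
[ 1.255 -1.436  0.039]
tool_pos: [0.5882, 0.2848, 0.0958]
contact_force: [0.3, 3.8, 10.6]
[ 0.843 -0.11   0.023]
```

It snapped: Fz went negative, then rose again at home height. Now press firmly and verify.

```bash
python3 -m handwheel '[[[0,0,0.1,0],[0,0,0.1,0],[0,0,0,0],[0,0,0,0],[0,0,0,0]]]'
python3 - <<'E'
from geo import *
tool([.588,.2848,.095]); print(bot.get_obs()["ft_torque"])
I=np.mean([bot.camera("side")["color"].astype(float) for _ in range(4)],0)
k=cv2.resize(I[95:145,250:310].clip(0,255).astype(np.uint8),(720,600),interpolation=cv2.INTER_CUBIC)
cv2.imwrite("pics/f1.png",cv2.convertScaleAbs(k,alpha=1.6,beta=0))
E
```

```text
t: 23.95
tool_pos: [0.5883, 0.2849, 0.0954]
ee_rot: [-2.152, -2.288, -0.003]
contact_force: [-8.2, 0.5, 37.3]
opening: 0.221
grasp_force: 93.5
t 23.95 tcp [0.5883 0.2849 0.0954] F [-8.2  0.5 37.3] open 0.221 grip 93.5 j [-0.79  0.77  0.4   1.64 -0.38  0.81 -0.17]
toolx [-0.061  0.998  0.002] tooly [0.998 0.061 0.001] toolz [ 0.001  0.002 -1.   ] -> cm [-0.01 -0.04  0.04]
[ 1.09539532e-01  1.97430730e+00 -1.59326787e-03]
```

View pics/f1.png

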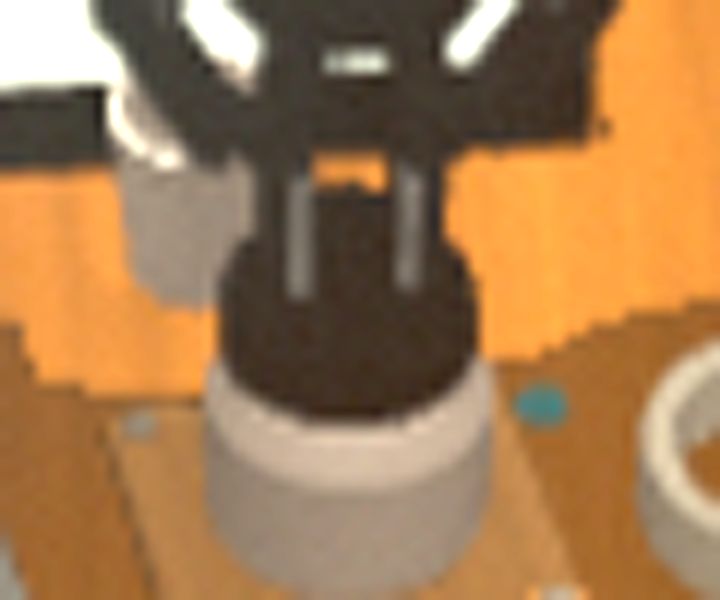

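The lid is centred on the neck (crop columns 220 to 478, pot axis about 350). Its skirt's lower edge lies close around the pot's shoulder, and it sits 14 mm below first rim contact, i.e. fully home. I'll ease the push a little and hand in.

```bash
python3 -m handwheel '[[[0,0,-0.08,0],[0,0,0,0],[0,0,0,0],[0,0,0,0],[0,0,0,0]]]' && python3 -c "
from bench import bot
o=bot.get_obs();f=o['contact_force'][2];print(f,o['tool_pos'])
if 12<f<36: print(bot.job_done())"
```

```text
t: 24.65
tool_pos: [0.5883, 0.2849, 0.0956]
ee_rot: [-2.152, -2.288, -0.003]
contact_force: [-5.7, 1.9, 26.3]
opening: 0.222
grasp_force: 91.8
26.2752004350147 [0.5882835  0.28490931 0.09555091]
the job is handed in; nothing more can be done
None
```

I pulled the top drawer open about 13 cm and snapped the larger lid home on the pot's neck. I handed the job in at 24.7 s, still gripping the lid and pressing down with about 26 N; no verdict came back.

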